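Unlock the sample chamber and hold its sprung lid at the pointer

ROBOT

A 6-joint arm with a two-finger parallel gripper is mounted at the origin on a cart in front of the work surface, level with it; the furniture and walls round the work are solid. World frame = base frame: x ahead of the robot, y to its left, z up, the work surface at z = 0. Lengths are in m, angles in rad, forces in N, time in s.
With the tool pointing down it reaches from about 0.3 to 0.775 m from the base axis. Payload 14.6 kg.
Tool frame: the origin (TCP) lies between the finger pads; the fingertips stand 8 mm ahead of it and the grasp point (between the pads) lies 11 mm behind it; z points along the fingers, y is the line along which they close (so a half turn about z gives the same grasp; the last joint's range is limited). The gripper opens to 85 mm and grips with 20 to 120 N. Pads are 22 mm wide; open, the fingers measure 114 mm over their backs; the gripper's body (76 mm by 85 mm) begins 54 mm behind the grasp point. The pads swing forward as they close: fully open they stand 13 mm farther back than shut.
Start: joints at [-1.375, 0.3, 1.521, -0, 1.321, -0.067], TCP at [0.143, -0.531, 0.239] pointing down, gripper open.
Joint ranges: [-3.03, 3.03], [-0.79, 2.21], [0.23, 2.52], [-1.04, 4.18], [0, 3.07], [-2.55, 2.55]. Speed limits (rad/s): [2.22, 2.22, 2.57, 3.14, 3.14, 3.14].

INTERFACE

Orientations are given as a 3x3 rotation matrix whose columns are the frame's x, y, z axes.
In Python, from station import observe, grab_frame, camera_params, finish_job, look_for, trace gives the robot as it stands. The module is installed in compiled form; this text tells all that it offers.
- The arm moves only by the shell command python3 -m jog 'ROWS'. ROWS is JSON, a list of rows, each an object with "fingers": the gripper command: -1 is fully open, 1 is shut, values between are in proportion; "dp": the shift along the tool's x, y, z in m, a list of three; "twist": the turn about the tool's z in units of 5 degrees (1.0 is 5 degrees). A call has 1 to 12 rows; each row shifts and turns the commanded pose from where the row before left it, along the tool's axes as they then stand; what a row does not reach is not made up. A row lasts 1/8 s, in which the tool goes at most 62.5 mm and 10.7 degrees, less where a joint would pass 70% of its speed; a pose out of reach is approached as far as the arm can. A call is refused whole if a number of a shift passes 0.0625 or a number of a turn 1, either way. A call with a gripper value outside its range is refused whole. The fingers move at their own pace and stop on an object; the grip force is fixed at half the most. Time passes only in rows, so rows that do not move let the fingers close. It gives the time, the measured TCP pose, the force, the opening and the grip force at its end, in the units of the state.
- observe(): the state, without advancing time (a new reading comes with each control period).
- grab_frame(name): name is "scene" or "top" or "wrist"; returns (picture, depth): 420x560x3 uint8, red, green, blue; 420x560 float32, m along the optical axis (not along the pixel's ray), 0 where there is no reading.
- camera_params(name): a dict with "fovy" (degrees; the focal length in pixels is half the picture's height over the tangent of half this angle, whatever the lens; pixels are square), "cx", "cy" (the principal point, pixels), "cam_to_world" (4x4, takes a point from camera to world coordinates). Camera axes: x right, y down, z forward; pixel columns grow to the right and rows downward; lengths in m; the calibration is good to about 2 mm. The wrist camera is an equidistant fisheye: a pixel r from the principal point sees the ray r / f radians off the axis. A picture is of the moment at which its call begins: read the wrist's pose just before it. camera_params takes no time and is no camera call; for the wrist camera it gives the pose at the moment of the call.
- finish_job(): hands the job in; it is judged then, once.
Trained networks look in the newest picture that a camera, given by its name, has taken for a name from the list of things; names that differ only in an ending like _2 or _b are one class to them, and where a whole thing is asked for, a point or a joint stands for the part that bears it (a point fixed in the world has none). Each returns a list of dicts, best first, with "score" (0 to 1); they miss things now and then, are a little off and sometimes report something else, mostly with a low value. They report only what shows in the picture. A call takes as long as a camera call.
- look_for(camera, thing): "position" ([row, column] in pixels, amid what is visible of it).
- trace(camera, thing): "pixels" (420x560 bool, what is visible of it) and "position" ([row, column] in pixels, amid what is visible of it).
The state is a dict: "time": time; "qpos": joint angles; "joint_velocities": joint speeds; "effort": joint torques, N m; "tcp_pos": TCP position; "tcp_rot": TCP orientation; "wrist_force": force on the tool from outside, world axes, zero at the start; "torque": the same for the moment, N m; "finger_gap": finger opening in m; "grip_force": force on a finger pad.
Only numpy, scipy, OpenCV 4.12 (cv2) and the standard library are available. Lean on these libraries where they do the work, as an engineer would, in place of code of your own. Each camera call takes 0.05 s, during which the arm holds its last target. There are 200 camera calls.

TASK

Take the flat-bladed key out of its stand, push it fully home into the lock on the sample instrument and turn it clockwise to its stop, so that the tongue swings off the lid; leave the key there. Then raise the sprung lid by its bar handle until the lid lies in line with the pointer arm on the quadrant, and finish while still holding it there steadily: do not let go, the lid would spring shut. Do not shift the pointer, and leave the jar, the beaker, the weight and the dish where they are.

Things in the scene. Friction and masses are not known exactly. Their poses are not given: they have to be found in the camera images.
- key_grip (a point): Centre of the key's black bow, a plate 9 mm thick (its x), 32 mm wide (y), 34 mm high (z up). Below it a 12 mm neck, a flange 25 mm across and 3 mm thick, and the flat steel blade 6 (x) by 16 (y) mm, 20 mm long, foot tapered. Loose, 40 to 85 g, upright in its stand, same after a half turn. Grip it across the 9 mm.
- key_foot (a point): Middle of the lower end of the key's blade, 51 mm below key_grip; same axes as the key.
- key_stand: Aluminium block 50 (x) x 64 (y) x 30 (z) mm, fixed, origin at the centre of its underside; at first the key stands in its slot with the flange resting on the block's top, and is lifted straight up out of it (blade 20 mm deep).
- lock_mouth (a point): Centre of the slot's mouth on top of the round steel lock rotor (45 mm across, top 26 mm above the right-hand deck, 81 mm above the worktop). Slot 8.8 mm (rotor's x) by 18.8 mm (y), 22 mm deep, chamfered; the axes turn with the rotor, z up. Key home: its flange on the rotor's top, blade 20 mm deep, key x along rotor x (either way round).
- lock (a joint): Turn of the rotor, rad, clockwise from above: 0 to 0.15 at the start (locked), stop at 1.25; takes about 0.05 N m, stays where left. A flat tongue on the rotor, along its +y to 60 mm from its axis and 13 mm above the deck, lies over the lid's right edge and blocks the lid; it is clear from about 1.0. No more than a quarter turn with one grasp.
- lid: The lid: grey slab 176 mm deep, 158 wide, 10 thick, hinged at the back (away from the robot), with the bar handle. Origin at the middle of the hinge line; x along the lid from front to back, y along the hinge to the left. Shut it is level; its opening angle is the dip of its x axis below level; end stop 1.3 rad. A spring and its weight pull it shut: about 4 N at the handle shut, 6 N at 0.8 rad.
- lid_hinge (a point): Middle of the lid's hinge line, fixed on the instrument, 60 mm above the worktop. Axes of the instrument: x points from the front to the back, y to the left along the hinge line, z up.
- handle (a point): Steel bar handle fixed on the lid near its front edge; origin at the middle of the bar. Bar round, 12 mm thick, 90 mm long along y (parallel to the hinge), axis 40 mm above the lid's face on two end posts; x runs along the lid, front to back. From the hinge line it lies 165 mm forward and 45 mm up (along the lid). The bar can pivot in fingers that close across it.
- pointer (a joint): Angle of the pointer arm above level, rad, about the same hinge line as the lid: the lid is in line with it when the lid's opening angle equals this. 0.45 to 0.8 at the start, different each time. Held by friction; must not be shifted.
- pointer_tip (a point): Tip of the thin dark steel pointer arm, 120 mm from the hinge line, at the left of the lid in front of a fixed graduated steel quadrant of 100 mm radius; x lies along the arm.
- brown_jar_mid (a point): Bystander: sample jar with a screw lid, 52 mm across, 71 mm high; this point is half-way up.
- small_beaker_mid (a point): Bystander: glass beaker, 54 mm across, 69 mm high; this point is half-way up.
- weight_mid (a point): Bystander: small bottle-shaped metal weight, 22 mm across, 32 mm high; this point is half-way up.
- dish_mid (a point): Bystander: petri dish, 89 mm across, 14 mm high; this point is half-way up.

How it is judged:
On the way, in this order (a step that is already met when the one before it is completed fails the run):
1. the key is fully home in the lock, the lock not yet turned far (horizontal distance between key_foot and lock_mouth below 0.005 m and z of key_foot in the frame of lock_mouth below -0.0165 m and value of joint lock below 0.6 rad), for 0.1 s.
2. the lock is turned to its stop with the key in it (z of key_foot in the frame of lock_mouth below -0.015 m and value of joint lock above 1.1 rad), for 0.1 s.
At the end, for the whole second after the job is handed in: The fingers still hold the bar (over 1.5 N, grasp point within 60 mm of its middle), the lid in line with the pointer within 0.07 rad and at rest (under 0.08 rad/s); the key stands at least 13 mm deep in the lock, within 6 mm of its axis, and the lock is turned over 1.0 rad (angle between the x axis of lid and the x axis of pointer_tip, either way round below 0.07 rad and angular speed of lid below 0.08 rad/s and distance between the grasp point and handle below 0.06 m and contact force between the fingers and lid above 1.5 N and value of joint lock above 1 rad and horizontal distance between key_foot and lock_mouth below 0.006 m and z of key_foot in the frame of lock_mouth below -0.013 m); the arm keeps its last pose, push and grip.
It fails at once if the pointer is shifted by more than 8 mm at its tip (distance of pointer_tip from where it was at the start of the episode above 0.008 m).
It fails at once if the jar is displaced by more than 30 mm (distance of brown_jar_mid from where it was at the start of the episode above 0.03 m).
It fails at once if the beaker is displaced by more than 30 mm (distance of small_beaker_mid from where it was at the start of the episode above 0.03 m).
It fails at once if the weight is displaced by more than 30 mm (distance of weight_mid from where it was at the start of the episode above 0.03 m).
It fails at once if the dish is displaced by more than 30 mm (distance of dish_mid from where it was at the start of the episode above 0.03 m).
It also fails if it takes over 64 s, if anything falls off the work surface, if the arm or the gripper's body presses on something with over 40 N, if the wrist force passes 120 N, or if a joint passes its speed limit or range.

## Working session

There is one attempt and no reset: what is moved stays moved. The work goes in short steps, Python scripts to look and compute and a shell command to move; the robot and the scene stay as the last step left them, time stands still between calls to the robot, and variables do not carry over. Pictures are saved under pics/ and viewed, at most 10 in all, crops included, and the job is handed in when it is done.

```bash
mkdir -p pics; cat > h.py <<'E'
import numpy as np, cv2
from station import *
def P(cam,px,d,M=None):
    c=camera_params(cam) if M is None else M
    f=210/np.tan(np.radians(c["fovy"])/2); r,co=px
    x,y=co-c["cx"],r-c["cy"]
    if cam=="wrist":
        R=np.hypot(x,y); t=R/f
        v=np.array([np.tan(t)*x/max(R,1e-9),np.tan(t)*y/max(R,1e-9),1])
    else: v=np.array([x/f,y/f,1])
    return (np.array(c["cam_to_world"])@np.r_[v*d,1])[:3]
def cloud(cam,mask,depth,M=None):
    c=camera_params(cam) if M is None else M
    f=210/np.tan(np.radians(c["fovy"])/2)
    r,co=np.nonzero(mask&(depth>0)); d=depth[r,co]
    x,y=co-c["cx"],r-c["cy"]
    if cam=="wrist":
        R=np.hypot(x,y)+1e-9; t=np.tan(R/f); v=np.c_[t*x/R,t*y/R,np.ones(len(r))]
    else: v=np.c_[x/f,y/f,np.ones(len(r))]
    p=np.c_[v*d[:,None],np.ones(len(r))]@np.array(c["cam_to_world"]).T
    return p[:,:3]
E
cat > a.py <<'E'
from h import *
np.set_printoptions(precision=4,suppress=True)
s=observe(); print(s["time"],s["tcp_pos"],s["tcp_rot"],s["finger_gap"])
for cam in ["scene","top"]:
    im,d=grab_frame(cam); cv2.imwrite(f"pics/{cam}0.png",im[:,:,::-1]); np.save(f"{cam}.npy",d)
    print(cam,camera_params(cam)["cam_to_world"])
    for t in ["key_grip","key_stand","lock_mouth","lock","lid","handle","pointer_tip","brown_jar_mid","small_beaker_mid","weight_mid","dish_mid"]:
        try:
            for o in trace(cam,t)[:2]:
                p=cloud(cam,o["pixels"],d)
                print(t,round(o["score"],2),np.round(o["position"]),o["pixels"].sum(),np.median(p,0),p.min(0),p.max(0))
        except Exception as e: print(t,e)
E
python3 a.py
```

```text
0.0 [ 0.1428 -0.5309  0.2387] [[ 0.9657  0.2598 -0.0002]
 [ 0.2598 -0.9657  0.0012]
 [ 0.0001 -0.0012 -1.    ]] 0.08568724537518937
scene [[-0.8631 -0.2748  0.4237  0.0582]
 [-0.5048  0.4498 -0.7368  0.8968]
 [ 0.0119 -0.8498 -0.5269  0.7267]
 [ 0.      0.      0.      1.    ]]
key_grip 0.52 [195. 343.] 75 [ 0.4424 -0.2774  0.0617] [ 0.4356 -0.3147  0.0303] [ 0.4538 -0.2617  0.08  ]
key_stand 0.84 [206. 343.] 246 [ 0.4365 -0.2565  0.0253] [ 0.4151 -0.3135 -0.0015] [ 0.4726 -0.2427  0.0359]
key_stand 0.56 [231. 256.] 1991 [0.574  0.0828 0.0668] [ 0.4829 -0.0391  0.0454] [0.6965 0.1702 0.1422]
lock_mouth 0.75 [205. 279.] 156 [ 0.5764 -0.0414  0.0791] [ 0.5571 -0.1819  0.0009] [ 0.6684 -0.0006  0.0849]
lock 0.58 [206. 276.] 141 [ 0.5754 -0.0408  0.0791] [ 0.5571 -0.0768  0.0616] [ 0.5985 -0.0006  0.0849]
lid 0.88 [231. 257.] 1986 [0.5737 0.0829 0.0668] [ 0.4829 -0.0546  0.0454] [0.6965 0.1728 0.1422]
handle 0.94 [228. 255.] 2124 [0.5757 0.0815 0.0668] [ 0.4829 -0.0558  0.0003] [0.7514 0.171  0.1478]
brown_jar_mid 0.66 [180. 340.] 324 [ 0.5013 -0.3551  0.046 ] [ 0.4448 -1.6719 -0.6672] [
[... 1343 characters left out ...]
.0712 0.0656] [ 0.4873 -0.0209  0.0067] [0.6934 0.1599 0.1183]
pointer_tip 0.39 [189. 199.] 27 [0.6029 0.1614 0.1217] [0.5815 0.1559 0.0703] [0.669  0.1744 0.1394]
brown_jar_mid 0.88 [231. 410.] 433 [ 0.5064 -0.3657  0.0697] [ 0.4818 -0.4172 -0.0011] [ 0.5335 -0.3455  0.0788]
small_beaker_mid 0.61 [226. 135.] 390 [0.5115 0.3342 0.0322] [ 0.4866  0.3051 -0.0001] [0.5369 0.356  0.0736]
weight_mid 0.4 [252. 156.] 64 [0.4476 0.2786 0.0219] [0.4382 0.2715 0.0011] [0.4568 0.2911 0.0387]
dish_mid 0.74 [195. 364.] 891 [ 0.6054 -0.2727  0.007 ] [ 0.5601 -0.3176 -0.0028] [ 0.6494 -0.2263  0.0197]
dish_mid 0.34 [254. 371.] 87 [ 0.4455 -0.2782  0.0657] [ 0.4349 -0.2927  0.0271] [ 0.4557 -0.2645  0.0835]
```

```bash
python3 - <<'E'
import cv2,numpy as np
a=cv2.imread("pics/top0.png")[140:290,170:440]; a=cv2.resize(a,None,fx=2.96,fy=2.96,interpolation=2)
cv2.imwrite("pics/c1.png",a)
E
```

```text
(no output)
```

View pics/c1.png

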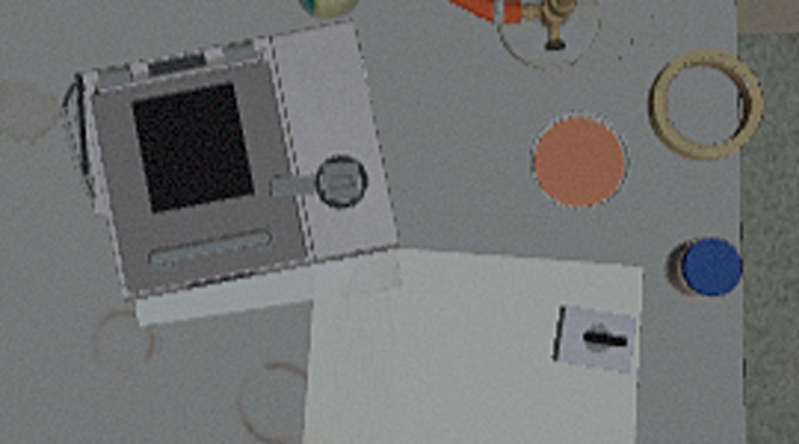

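```bash
python3 -m jog '[{"fingers":-1,"dp":[0.051,-0.0237,0],"twist":0},{"fingers":-1,"dp":[0.051,-0.0237,0],"twist":0},{"fingers":-1,"dp":[0.051,-0.0237,0],"twist":0},{"fingers":-1,"dp":[0.051,-0.0237,0],"twist":0},{"fingers":-1,"dp":[0.051,-0.0237,0],"twist":0},{"fingers":-1,"dp":[0.051,-0.0237,0],"twist":0},{"fingers":-1,"dp":[0.051,-0.0237,0],"twist":0}]'
python3 -m jog '[{"fingers":-1,"dp":[0,0,0],"twist":-1},{"fingers":-1,"dp":[0,0,0],"twist":-1},{"fingers":-1,"dp":[0,0,0],"twist":-1},{"fingers":-1,"dp":[0,0,0],"twist":-1},{"fingers":-1,"dp":[0,0,0],"twist":-1},{"fingers":-1,"dp":[0,0,0],"twist":-1},{"fingers":-1,"dp":[0,0,0],"twist":-1},{"fingers":-1,"dp":[0,0,0],"twist":-1},{"fingers":-1,"dp":[0,0,0],"twist":-1},{"fingers":-1,"dp":[0,0,0],"twist":-1},{"fingers":-1,"dp":[0,0,0],"twist":-1},{"fingers":-1,"dp":[0,0,0],"twist":-1}]'
cat > w.py <<'E'
from h import *
import sys
np.set_printoptions(precision=4,suppress=True)
s=observe(); print(s["time"],s["tcp_pos"],s["tcp_rot"][:2],s["finger_gap"],s["wrist_force"])
M=camera_params("wrist")
im,d=grab_frame("wrist"); n=sys.argv[1]; cv2.imwrite(f"pics/{n}.png",im[:,:,::-1]); np.savez(n,d=d,M=np.array(M["cam_to_world"]),f=M["fovy"],cx=M["cx"],cy=M["cy"])
for t in sys.argv[2:]:
    for k,o in enumerate(trace("wrist",t)[:2]):
        p=cloud("wrist",o["pixels"],d,M); np.save(f"{n}_{t}{k}.npy",p)
        q=p[p[:,2]>np.percentile(p[:,2],95)-.006]; 
        print(t,round(o["score"],2),np.round(o["position"]),len(p),np.median(p,0),p.min(0),p.max(0),'TOP',len(q),q.mean(0),cv2.minAreaRect((q[:,:2]*1000).astype(np.float32)))
E
python3 w.py w1 key_grip key_stand
```

```text
time: 2.08
tcp_pos: [0.4458, -0.2768, 0.2395]
tcp_rot: [[0.966, 0.26, 0.0], [0.26, -0.966, -0.0], [0.0, 0.0, -1.0]]
wrist_force: [0.9, -1.2, 1.7]
finger_gap: 0.0853
grip_force: 0.0
time: 3.58
tcp_pos: [0.4445, -0.2782, 0.2393]
tcp_rot: [[0.255, 0.967, 0.0], [0.967, -0.255, -0.0], [-0.0, 0.0, -1.0]]
wrist_force: [0.3, 0.2, 0.3]
finger_gap: 0.0852
grip_force: 0.0
3.575 [ 0.4445 -0.2782  0.2393] [[ 0.2551  0.9669  0.    ]
 [ 0.9669 -0.2551 -0.    ]] 0.08517307790324086 [0.2934 0.2082 0.2703]
key_grip 0.55 [188. 279.] 534 [ 0.4447 -0.2784  0.0752] [ 0.4312 -0.2948  0.0284] [ 0.4561 -0.2643  0.0791] TOP 288 [ 0.4441 -0.2789  0.0771] ((443.9046325683594, -279.642333984375), (30.364933013916016, 8.931303977966309), 80.06564331054688)
key_stand 0.88 [174. 272.] 2252 [ 0.4467 -0.2728  0.0297] [ 0.4126 -0.3204 -0.0005] [ 0.475  -0.2453  0.0777] TOP 2086 [ 0.4445 -0.2778  0.0302] ((443.7836608886719, -280.77008056640625), (63.79476547241211, 50.187339782714844), 80.24314880371094)
```

View pics/w1.png

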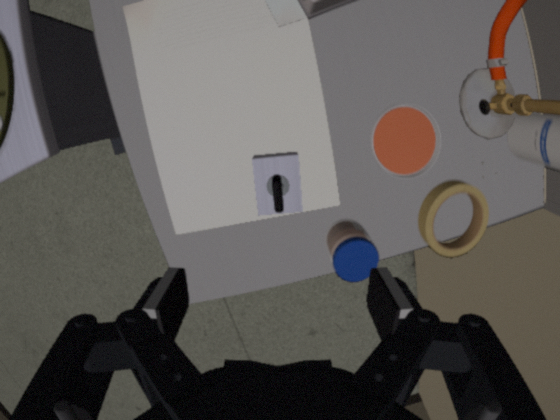

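```bash
python3 -m jog '[{"fingers":-0.4,"dp":[-0.001,0,0.04],"twist":-0.98},{"fingers":-0.4,"dp":[0,0,0.05],"twist":0},{"fingers":-0.4,"dp":[0,0,0.05],"twist":0},{"fingers":-0.4,"dp":[0,0,0.036],"twist":0},{"fingers":-0.4,"dp":[0,0,0.01],"twist":0},{"fingers":-0.4,"dp":[0,0,0],"twist":0}]'
python3 -m jog '[{"fingers":1,"dp":[0,0,0],"twist":0},{"fingers":1,"dp":[0,0,0],"twist":0},{"fingers":1,"dp":[0,0,0],"twist":0},{"fingers":1,"dp":[0,0,0],"twist":0},{"fingers":1,"dp":[0,0,0],"twist":0},{"fingers":1,"dp":[0,0,0],"twist":0}]'
```

```text
time: 4.47
tcp_pos: [0.4445, -0.2793, 0.0538]
tcp_rot: [[0.175, 0.985, 0.0], [0.985, -0.175, -0.0], [-0.0, 0.0, -1.0]]
wrist_force: [0.3, 0.3, 0.5]
finger_gap: 0.0599
grip_force: 0.0
time: 5.22
tcp_pos: [0.4446, -0.2793, 0.0541]
tcp_rot: [[0.174, 0.985, 0.001], [0.985, -0.174, -0.001], [-0.001, 0.001, -1.0]]
wrist_force: [-0.7, 0.8, 6.7]
finger_gap: 0.0082
grip_force: 58.9
```

```bash
python3 -m jog '[{"fingers":1,"dp":[0,0,-0.02],"twist":0},{"fingers":1,"dp":[0,0,-0.02],"twist":0},{"fingers":1,"dp":[0,0,-0.045],"twist":0},{"fingers":1,"dp":[0,0,-0.055],"twist":0},{"fingers":1,"dp":[0.04,0.024,0],"twist":0},{"fingers":1,"dp":[0.04,0.024,0],"twist":0},{"fingers":1,"dp":[0.04,0.024,0],"twist":0},{"fingers":1,"dp":[0.038,0.022,0],"twist":0},{"fingers":1,"dp":[0,0,0],"twist":0}]'
python3 w.py w2 key_grip lock_mouth lock lid handle
```

```text
time: 6.35
tcp_pos: [0.5654, -0.1378, 0.1931]
tcp_rot: [[0.171, 0.985, -0.0], [0.985, -0.171, 0.0], [0.0, -0.0, -1.0]]
wrist_force: [-0.5, -0.2, -1.5]
finger_gap: 0.0084
grip_force: 58.6
6.35 [ 0.5654 -0.1378  0.1931] [[ 0.1714  0.9852 -0.0001]
 [ 0.9852 -0.1714  0.0003]] 0.0083801492100451 [-0.5123 -0.2482 -1.4617]
key_grip 0.69 [282. 278.] 2145 [ 0.566  -0.1303  0.2153] [ 0.5367 -0.3354 -0.0013] [ 0.5767 -0.1225  0.2224] TOP 1262 [ 0.5653 -0.1366  0.2162] ((564.8397827148438, -138.76937866210938), (32.19396209716797, 8.517151832580566), 79.57276153564453)
lock_mouth 0.74 [ 91. 270.] 3651 [ 0.5764 -0.0467  0.0795] [ 0.5533 -0.0773  0.0525] [0.6003 0.0082 0.0836] TOP 2148 [ 0.5779 -0.0535  0.0804] ((577.6087646484375, -53.65247344970703), (43.769554138183594, 44.50241470336914), 80.17707824707031)
lock 0.57 [ 93. 270.] 3494 [ 0.5766 -0.0476  0.0796] [ 0.5536 -0.0756  0.0525] [0.6001 0.0065 0.0836] TOP 2096 [ 0.578  -0.0535  0.0804] ((578.0861206054688, -53.664466857910156), (43.67183303833008, 43.636775970458984), 73.93575286865234)
lid 0.88 [ 23. 239.] 10198 [0.5604 0.0119 0.0648] [ 0.4799 -0.0241 -0.0009] [0.6952 0.0729 0.1127] TOP 590 [0.528  0.0188 0.1087] ((527.273681640625, 21.18011474609375), (12.18474006652832, 29.344280242919922), 10.744510650634766)
handle 0.81 [ 19. 241.] 9977 [0.5603 0.0121 0.0648] [ 0.4927 -0.0241  0.0022] [0.6932 0.056  0.1127] TOP 588 [0.5279 0.0188 0.1087] ((527.273681640625, 21.18011474609375), (12.18474006652832, 29.344280242919922), 10.744510650634766)
```

View pics/w2.png

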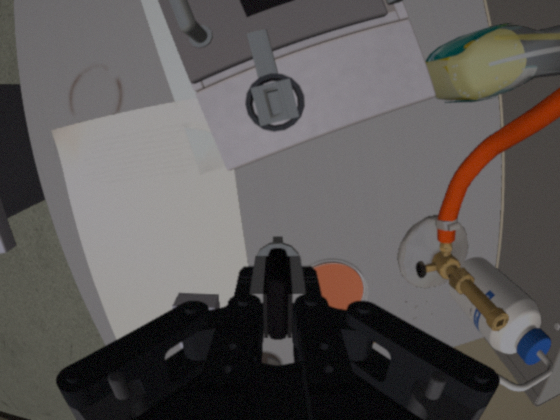

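```bash
python3 - <<'E'
from h import *
np.set_printoptions(precision=4,suppress=True)
z=np.load("w2.npz"); M=dict(cam_to_world=z["M"],fovy=float(z["f"]),cx=float(z["cx"]),cy=float(z["cy"]))
d=z["d"]; m=np.zeros(d.shape,bool); m[20:135,225:320]=1
p=cloud("wrist",m,d,M)
t=p[(p[:,2]>.077)&(p[:,2]<.086)]
c,r=cv2.minEnclosingCircle((t[:,:2]*1000).astype(np.float32)); print("circ",c,r,len(t))
c=np.array(c)/1000
R=np.hypot(*(p[:,:2]-c).T)
for lo,hi in [(.028,.056),(.03,.045)]:
    g=p[(R>lo)&(R<hi)&(p[:,2]>.0615)&(p[:,2]<.08)]; g=g[g[:,1]>c[1]]
    print("tongue",len(g),np.median(g[:,2]),g.mean(0),np.degrees(np.arctan2(*(g.mean(0)-[*c,0])[1::-1])), cv2.minAreaRect((g[:,:2]*1000).astype(np.float32)))
s=p[(R<.017)&(p[:,2]<.077)]
print("slot",len(s),s.mean(0),cv2.minAreaRect((s[:,:2]*1000).astype(np.float32)),np.percentile(s[:,2],[5,50]))
im=cv2.imread("pics/w2.png")[60:140,225:325]; cv2.imwrite("pics/c2.png",cv2.resize(im,None,fx=7,fy=7,interpolation=2))
E
```

```text
circ (577.6724853515625, -53.54167938232422) 22.627676010131836 2123
tongue 1460 0.06591752011155669 [ 0.5723 -0.0098  0.0673] 97.03510324151917 ((574.9096069335938, -12.007652282714844), (63.945011138916016, 28.541454315185547), 3.5361547470092773)
tongue 460 0.07014819873723846 [ 0.5733 -0.0158  0.0692] 96.68194637760031 ((569.926025390625, -17.065502166748047), (34.419036865234375, 15.459259033203125), 6.722267150878906)
slot 324 [ 0.5776 -0.0541  0.0597] ((576.796875, -54.76238250732422), (28.611446380615234, 27.515274047851562), 51.83172607421875) [0.055  0.0589]
```

View pics/c2.png

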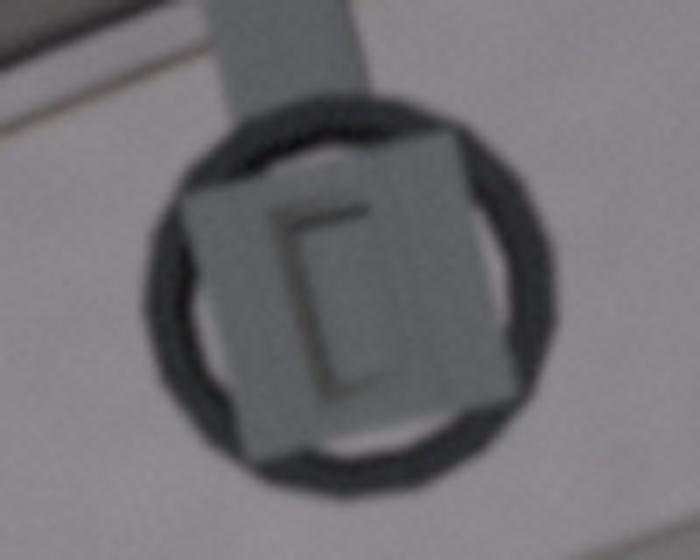

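```bash
python3 - <<'E'
from h import *
z=np.load("w2.npz"); M=dict(cam_to_world=z["M"],fovy=float(z["f"]),cx=float(z["cx"]),cy=float(z["cy"]))
def pl(x,y,h=.081):
    px=(60+y/7-.5,225+x/7-.5)
    a,b=P("wrist",px,.05,M),P("wrist",px,.1,M); return a+(b-a)*(h-a[2])/(b[2]-a[2])
for n,a,b in [("slotL",(330,395),(283,215)),("blkL",(250,465),(185,200)),("blkR",(515,390),(460,135)),("tongL",(235,110),(205,5)),("tongR",(368,90),(350,5))]:
    h=.068 if n[0]=='t' else .081
    u,v=pl(*a,h),pl(*b,h); w=v-u; print(n,u.round(4),v.round(4),np.degrees(np.arctan2(w[1],w[0])).round(1))
c=[pl(*q) for q in [(185,200),(460,135),(515,390),(250,465)]]; print(np.mean(c,0))
E
```

```text
slotL [ 0.5736 -0.0642  0.081 ] [ 0.5721 -0.0441  0.081 ] 94.3
blkL [ 0.5639 -0.0701  0.081 ] [ 0.5622 -0.0405  0.081 ] 93.3
blkR [ 0.5932 -0.067   0.081 ] [ 0.5921 -0.0387  0.081 ] 92.3
tongL [ 0.5686 -0.0303  0.068 ] [ 0.5674 -0.0176  0.068 ] 95.3
tongR [ 0.5836 -0.0307  0.068 ] [ 0.5833 -0.0206  0.068 ] 91.6
[ 0.57784644 -0.05408995  0.081     ]
```

```bash
python3 -m jog '[{"fingers":1,"dp":[0.0430,-0.0012,0],"twist":0},{"fingers":1,"dp":[0.0425,-0.0012,0],"twist":0},{"fingers":1,"dp":[0,0,0.03],"twist":-0.9},{"fingers":1,"dp":[0,0,0.025],"twist":-0.9},{"fingers":1,"dp":[0,0,0.006],"twist":-0.87},{"fingers":1,"dp":[0,0,0],"twist":0},{"fingers":1,"dp":[0,0,0],"twist":0}]'
python3 w.py w3 key_grip lock_mouth
python3 - <<'E'
import cv2
a=cv2.imread("pics/w3.png")[130:310,200:360];cv2.imwrite("pics/c3.png",cv2.resize(a,None,fx=3.3,fy=3.3,interpolation=2))
E
```

```text
time: 7.52
tcp_pos: [0.5771, -0.0557, 0.1329]
tcp_rot: [[-0.055, 0.998, 0.001], [0.998, 0.055, -0.0], [-0.0, 0.001, -1.0]]
wrist_force: [0.6, 0.1, -1.0]
finger_gap: 0.0082
grip_force: 58.5
7.525 [ 0.5771 -0.0557  0.1329] [[-0.0555  0.9985  0.0009]
 [ 0.9985  0.0555 -0.0001]] 0.008152063386133444 [ 0.5504  0.1256 -1.0497]
key_grip 0.62 [283. 276.] 2183 [ 0.5766 -0.048   0.1547] [ 0.5658 -0.0727  0.0666] [ 0.5904 -0.0404  0.1582] TOP 1258 [ 0.5767 -0.0541  0.1558] ((576.9354858398438, -56.658973693847656), (8.552597045898438, 32.04829788208008), 3.380830764770508)
lock_mouth 0.73 [210. 280.] 4844 [ 0.5759 -0.039   0.0753] [ 0.5537 -0.0687  0.0537] [0.604  0.0074 0.1111] TOP 2420 [ 0.5777 -0.0475  0.0803] ((577.864501953125, -49.62163543701172), (44.31559371948242, 37.18799591064453), 1.8456430435180664)
```

View pics/c3.png

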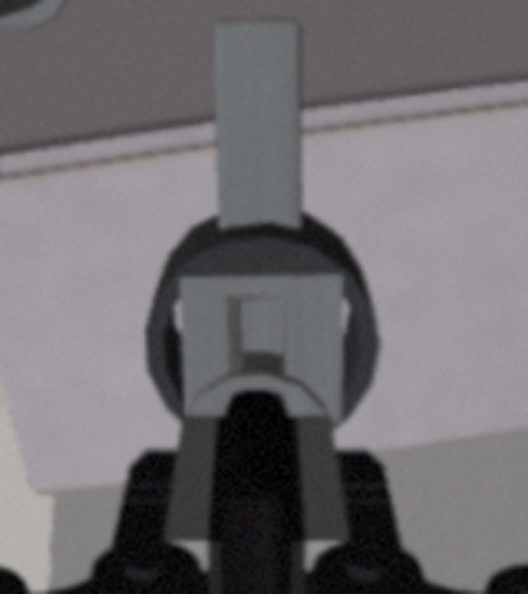

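```bash
python3 -m jog '[{"fingers":1,"dp":[0.0026,0.0005,0],"twist":0},{"fingers":1,"dp":[0,0,0.004],"twist":0},{"fingers":1,"dp":[0,0,0.004],"twist":0},{"fingers":1,"dp":[0,0,0.004],"twist":0},{"fingers":1,"dp":[0,0,0],"twist":0}]'
python3 -m jog '[{"fingers":1,"dp":[0,0,0.003],"twist":0},{"fingers":1,"dp":[0,0,0.003],"twist":0},{"fingers":1,"dp":[0,0,0],"twist":0}]'
```

```text
time: 8.3
tcp_pos: [0.5771, -0.0527, 0.1198]
tcp_rot: [[-0.058, 0.998, -0.001], [0.998, 0.058, 0.0], [0.0, -0.001, -1.0]]
wrist_force: [0.5, -0.2, -0.6]
finger_gap: 0.0084
grip_force: 58.5
time: 8.68
tcp_pos: [0.5772, -0.0527, 0.114]
tcp_rot: [[-0.058, 0.998, -0.0], [0.998, 0.058, 0.0], [0.0, -0.0, -1.0]]
wrist_force: [0.8, -0.0, -0.9]
finger_gap: 0.0082
grip_force: 58.5
```

```bash
python3 -m jog '[{"fingers":1,"dp":[0,0,0.003],"twist":0},{"fingers":1,"dp":[0,0,0.003],"twist":0},{"fingers":1,"dp":[0,0,0.002],"twist":0},{"fingers":1,"dp":[0,0,0.001],"twist":0},{"fingers":1,"dp":[0,0,0],"twist":0}]'
```

```text
time: 9.3
tcp_pos: [0.5773, -0.0527, 0.1053]
tcp_rot: [[-0.058, 0.998, 0.0], [0.998, 0.058, -0.0], [-0.0, 0.0, -1.0]]
wrist_force: [-0.8, 0.1, -0.8]
finger_gap: 0.008
grip_force: 58.7
```

```bash
python3 -m jog '[{"fingers":1,"dp":[0,0,0.001],"twist":0},{"fingers":1,"dp":[0,0,0.0005],"twist":0},{"fingers":1,"dp":[0,0,0],"twist":0}]'
```

```text
time: 9.68
tcp_pos: [0.5775, -0.0527, 0.105]
tcp_rot: [[-0.058, 0.998, 0.001], [0.998, 0.058, -0.0], [-0.0, 0.001, -1.0]]
wrist_force: [-5.4, 0.6, 11.9]
finger_gap: 0.0079
grip_force: 60.5
```

```bash
python3 -m jog '[{"fingers":1,"dp":[0,0,0],"twist":1},{"fingers":1,"dp":[0,0,0],"twist":1},{"fingers":1,"dp":[0,0,0],"twist":1},{"fingers":1,"dp":[0,0,0],"twist":1},{"fingers":1,"dp":[0,0,0],"twist":1},{"fingers":1,"dp":[0,0,0],"twist":1}]'
python3 -c "from station import *;print(observe()['torque'])"
```

```text
time: 10.42
tcp_pos: [0.5784, -0.0531, 0.1051]
tcp_rot: [[0.452, 0.892, 0.004], [0.892, -0.452, -0.001], [0.001, 0.004, -1.0]]
wrist_force: [3.5, -1.6, 5.6]
finger_gap: 0.0085
grip_force: 59.5
[-0.44973789 -0.63371601  0.06416597]
```

```bash
python3 -m jog '[{"fingers":1,"dp":[0,0,0],"twist":1},{"fingers":1,"dp":[0,0,0],"twist":1},{"fingers":1,"dp":[0,0,0],"twist":1},{"fingers":1,"dp":[0,0,0],"twist":1},{"fingers":1,"dp":[0,0,0],"twist":1},{"fingers":1,"dp":[0,0,0],"twist":1},{"fingers":1,"dp":[0,0,0],"twist":0.5},{"fingers":1,"dp":[0,0,0],"twist":0}]'
python3 -c "from station import *;print(observe()['torque'])"
```

```text
time: 11.42
tcp_pos: [0.5787, -0.0534, 0.1051]
tcp_rot: [[0.859, 0.512, 0.004], [0.512, -0.859, -0.001], [0.003, 0.004, -1.0]]
wrist_force: [5.2, -4.8, 4.2]
finger_gap: 0.0081
grip_force: 59.3
[-0.78092432 -0.89568975  0.02283956]
```

```bash
python3 -m jog '[{"fingers":1,"dp":[0,0,0],"twist":0.8},{"fingers":1,"dp":[0,0,0],"twist":0.8},{"fingers":1,"dp":[0,0,0],"twist":0}]'
python3 -c "from station import *;print(observe()['torque'])"
```

```text
time: 11.8
tcp_pos: [0.5787, -0.0535, 0.1051]
tcp_rot: [[0.922, 0.387, 0.005], [0.387, -0.922, -0.002], [0.004, 0.003, -1.0]]
wrist_force: [6.6, -4.8, 4.3]
finger_gap: 0.0082
grip_force: 59.3
[-9.97093640e-01 -9.94597010e-01 -6.22001806e-04]
```

```bash
python3 -m jog '[{"fingers":1,"dp":[0,0,0],"twist":0.8},{"fingers":1,"dp":[0,0,0],"twist":0.6},{"fingers":1,"dp":[0,0,0],"twist":0}]'
python3 -c "from station import *;print(observe()['torque'])"
python3 w.py w4 lock_mouth lock lid
python3 - <<'E'
import cv2
a=cv2.imread("pics/w4.png")[100:310,150:410];cv2.imwrite("pics/c4.png",cv2.resize(a,None,fx=2.8,fy=2.8,interpolation=2))
E
```

```text
time: 12.18
tcp_pos: [0.5787, -0.0537, 0.1051]
tcp_rot: [[0.962, 0.272, 0.005], [0.272, -0.962, -0.002], [0.004, 0.003, -1.0]]
wrist_force: [5.7, -4.9, 5.0]
finger_gap: 0.0082
grip_force: 59.3
[-1.23222417 -1.03233678  0.1927193 ]
12.175 [ 0.5787 -0.0537  0.1051] [[ 0.9624  0.2716  0.0046]
 [ 0.2717 -0.9624 -0.0019]] 0.00819389544050413 [ 5.6547 -4.9134  5.022 ]
lock_mouth 0.87 [218. 268.] 4887 [ 0.5981 -0.0397  0.0713] [ 0.554  -0.0754  0.0536] [ 0.634  -0.0178  0.1044] TOP 2073 [ 0.5885 -0.0503  0.0801] ((585.7857666015625, -50.8651237487793), (28.242799758911133, 44.0127067565918), 16.874204635620117)
lock 0.78 [219. 267.] 4959 [ 0.5981 -0.0398  0.0713] [ 0.5546 -0.0824  0.0536] [ 0.634  -0.0174  0.1083] TOP 2097 [ 0.5884 -0.0503  0.0802] ((585.7048950195312, -51.05632781982422), (28.510147094726562, 44.044681549072266), 15.982150077819824)
lock 0.66 [248. 500.] 5090 [ 0.604  -0.2694  0.0065] [ 0.5557 -0.3354 -0.0017] [ 0.6479 -0.2258  0.0157] TOP 1515 [ 0.6044 -0.2702  0.0098] ((603.7548217773438, -271.298583984375), (90.34379577636719, 87.38172149658203), 68.03980255126953)
lid 0.79 [171. 114.] 56780 [0.5962 0.0551 0.0651] [ 0.3929 -0.0266 -0.0023] [0.6943 0.2187 0.162 ] TOP 3068 [0.5248 0.0497 0.1066] ((534.836181640625, 32.032955169677734), (38.227439880371094, 149.55967712402344), 29.093645095825195)
```

View pics/c4.png

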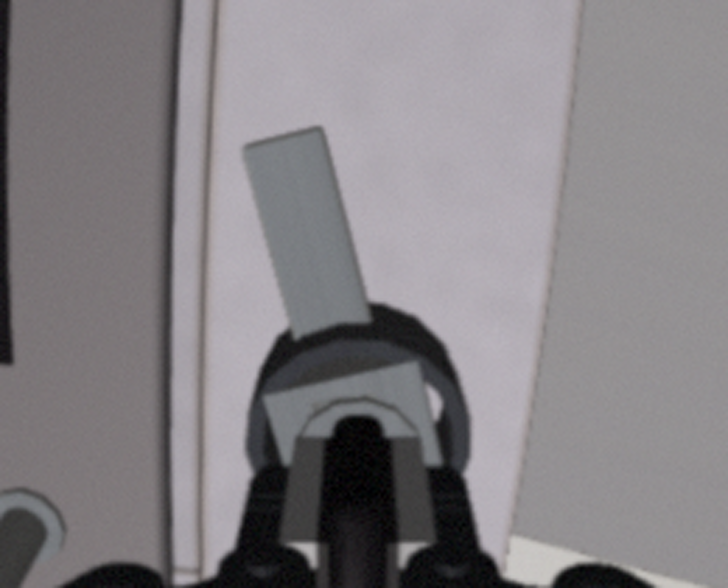

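```bash
python3 - <<'E'
import numpy as np
p=np.load("w4_lock_mouth0.npy"); c=np.array([.5778,-.0538])
R=np.hypot(*(p[:,:2]-c).T); g=p[(R>.03)&(R<.057)&(p[:,2]>.062)&(p[:,2]<.078)]
v=g[:,:2].mean(0)-c; print(len(g),np.degrees(np.arctan2(v[1],v[0])))
q=np.load("w4_lid0.npy"); h=q[(q[:,2]>.098)&(q[:,2]<.118)]
import cv2; print(len(h),h.mean(0),cv2.minAreaRect((h[:,:2]*1000).astype(np.float32)))
p=q[(abs(q[:,2]-.065)<.003)]
E
```

```text
1476 29.316180612173284
2719 [0.52416365 0.05063803 0.10770433] ((520.7979736328125, 55.960384368896484), (12.539156913757324, 100.38062286376953), 11.269339561462402)
```

```bash
python3 -m jog '[{"fingers":-0.4,"dp":[0,0,0],"twist":0},{"fingers":-0.4,"dp":[0,0,0],"twist":0},{"fingers":-0.4,"dp":[0,0,0],"twist":0},{"fingers":-0.4,"dp":[0,0,-0.03],"twist":0},{"fingers":-0.4,"dp":[0,0,-0.05],"twist":0},{"fingers":-0.4,"dp":[0,0,-0.06],"twist":-1},{"fingers":-0.4,"dp":[0,0,0],"twist":-1},{"fingers":-0.4,"dp":[0,0,0],"twist":-1},{"fingers":-0.4,"dp":[0,0,0],"twist":-1},{"fingers":-0.4,"dp":[0,0,0],"twist":-1},{"fingers":-0.4,"dp":[0,0,0],"twist":-1},{"fingers":-0.4,"dp":[0,0,0],"twist":-1}]'
python3 -m jog '[{"fingers":-0.4,"dp":[0,0,0],"twist":-1},{"fingers":-0.4,"dp":[0,0,0],"twist":-1},{"fingers":-0.4,"dp":[0,0,0],"twist":-1},{"fingers":-0.4,"dp":[0,0,0],"twist":-1},{"fingers":-0.4,"dp":[0,0,0],"twist":-1},{"fingers":-0.4,"dp":[0,0,0],"twist":-1},{"fingers":-0.4,"dp":[0,0,0],"twist":-1},{"fingers":-0.4,"dp":[0,0,0],"twist":-1},{"fingers":-0.4,"dp":[0,0,0],"twist":-1},{"fingers":-0.4,"dp":[0,0,0],"twist":-1},{"fingers":-0.4,"dp":[0.05,-0.015,0],"twist":-0.2},{"fingers":-0.4,"dp":[0.05,-0.015,0],"twist":0}]'
python3 -m jog '[{"fingers":-0.4,"dp":[0.019,-0.005,0],"twist":0},{"fingers":-0.4,"dp":[0,0,0],"twist":0}]'
python3 w.py w5 handle pointer_tip lock_mouth key_grip
```

```text
time: 13.88
tcp_pos: [0.5772, -0.0526, 0.2437]
tcp_rot: [[0.63, 0.777, -0.0], [0.777, -0.63, 0.0], [-0.0, -0.0, -1.0]]
wrist_force: [0.1, -0.1, 1.0]
finger_gap: 0.06
grip_force: 0.0
time: 15.38
tcp_pos: [0.5274, 0.0404, 0.2435]
tcp_rot: [[-0.204, 0.979, -0.001], [0.979, 0.204, 0.0], [0.0, -0.001, -1.0]]
wrist_force: [1.6, 0.8, 0.1]
finger_gap: 0.0598
grip_force: 0.0
time: 15.62
tcp_pos: [0.5193, 0.0578, 0.2441]
tcp_rot: [[-0.206, 0.979, 0.0], [0.979, 0.206, -0.0], [-0.0, 0.0, -1.0]]
wrist_force: [1.3, -1.2, 0.3]
finger_gap: 0.0599
grip_force: 0.0
15.625 [0.5193 0.0578 0.2441] [[-0.2062  0.9785  0.0005]
 [ 0.9785  0.2062 -0.    ]] 0.0599218696472662 [ 1.2664 -1.2066  0.2613]
handle 0.86 [184. 336.] 24733 [0.5778 0.0775 0.065 ] [ 0.4831 -0.0231 -0.0006] [0.7233 0.1632 0.2443] TOP 1531 [0.5189 0.0605 0.1091] ((534.2893676757812, 60.53657531738281), (41.73673629760742, 101.14581298828125), 11.558744430541992)
pointer_tip 0.65 [106. 410.] 349 [0.6145 0.1644 0.1085] [ 0.5748  0.1547 -0.0013] [0.7016 0.1874 0.141 ] TOP 55 [0.5794 0.1571 0.1376] ((581.3101806640625, 157.3370819091797), (12.822410583496094, 4.096879005432129), 8.64744758605957)
lock_mouth 0.25 [314. 309.] 1002 [ 0.5747 -0.0504  0.1113] [ 0.5608 -0.0921  0.0549] [ 0.5905 -0.0412  0.13  ] TOP 279 [ 0.5758 -0.0522  0.1273] ((576.4174194335938, -53.54912567138672), (30.096689224243164, 9.635944366455078), 15.64110279083252)
key_grip 0.63 [287. 313.] 1146 [ 0.5763 -0.0404  0.0761] [ 0.5555 -0.0836  0.053 ] [ 0.6109 -0.0293  0.1005] TOP 582 [ 0.5757 -0.0448  0.0804] ((575.740966796875, -48.33758544921875), (43.76192855834961, 33.57784652709961), 18.53845977783203)
key_grip 0.62 [314. 308.] 1021 [ 0.5747 -0.0504  0.1108] [ 0.5608 -0.0644  0.0791] [ 0.5915 -0.041   0.13  ] TOP 282 [ 0.5754 -0.0524  0.1273] ((576.106689453125, -53.78656768798828), (29.521745681762695, 9.925674438476562), 15.64110279083252)
```

View pics/w5.png

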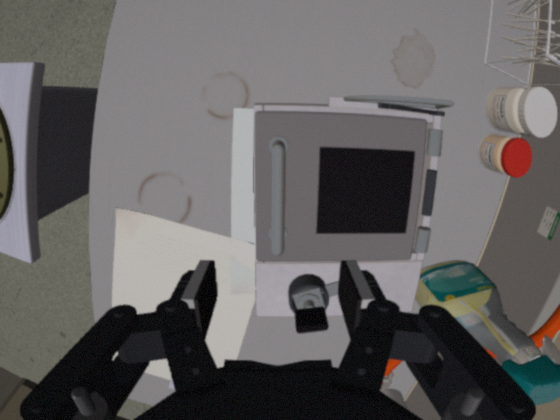

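```bash
python3 - <<'E'
import numpy as np,cv2
np.set_printoptions(precision=4,suppress=True)
a=np.radians(11.4); X=np.array([np.cos(a),np.sin(a)]);Y=np.array([-X[1],X[0]])
q=np.load("w5_handle0.npy"); h=q[(q[:,2]>.1)&(q[:,2]<.118)]
# bar points: drop far outliers
u=np.c_[h[:,:2]@X,h[:,:2]@Y]; m=abs(u[:,0]-np.median(u[:,0]))<.008; h=h[m]
print("bar",len(h),h.mean(0),h[:,2].max(),cv2.minAreaRect((h[:,:2]*1000).astype(np.float32)))
r=cv2.minAreaRect((h[:,:2]*1000).astype(np.float32)); c=np.array(r[0])/1000
H=c+.165*X; print("hinge",H)
p=np.load("w5_pointer_tip0.npy"); p=p[p[:,2]>.05]
x=(p[:,:2]-H)@X; y=(p[:,:2]-H)@Y; z=p[:,2]-.06
for lo,hi in[(-.125,-.04),(-.125,-.02)]:
    m=(x>lo)&(x<hi)&(z>.005)
    for w in np.arange(.07,.12,.005):
        k=m&(y>w)&(y<=w+.005)
        if k.sum()>6: print(lo,round(w,3),k.sum(),"med angle",np.median(np.arctan2(z[k],-x[k])),np.percentile(np.hypot(x,z)[k],98))
    vx,vy,x0,y0=cv2.fitLine(np.c_[x[m],z[m]].astype(np.float32),cv2.DIST_HUBER,0,.001,.001).ravel(); print("fit",m.sum(),np.arctan(-vy/vx),x0,y0)
r=np.hypot(x,z); k=(r>.112)&(r<.13)&(z>0); print("tip",k.sum(),np.median(np.arctan2(z[k],-x[k])),np.median(p[k],0))
E
```

```text
bar 1534 [0.5189 0.0606 0.109 ] 0.1122718178045054 ((519.7365112304688, 57.56021499633789), (12.028464317321777, 101.14581298828125), 11.558745384216309)
hinge [0.6815 0.0902]
-0.125 0.08 64 med angle 0.7405692276402864 0.12019647752811706
-0.125 0.085 143 med angle 0.7515895978878272 0.12054511193451035
fit 207 0.6871486 -0.060935695 0.057375453
-0.125 0.08 78 med angle 0.7503277347808524 0.12014085074289506
-0.125 0.085 177 med angle 0.7556564309054139 0.12047721460080499
fit 255 0.6973759 -0.064746656 0.060224492
tip 48 0.729945726385693 [0.5782 0.157  0.1387]
```

```bash
python3 -m jog '[{"fingers":-0.4,"dp":[0,0,0.05],"twist":0},{"fingers":-0.4,"dp":[0,0,0.05],"twist":0},{"fingers":-0.4,"dp":[0,0,0.035],"twist":0},{"fingers":-0.4,"dp":[0,0,0.015],"twist":0},{"fingers":1,"dp":[0,0,0],"twist":0},{"fingers":1,"dp":[0,0,0],"twist":0},{"fingers":1,"dp":[0,0,0],"twist":0},{"fingers":1,"dp":[0,0,0],"twist":0},{"fingers":1,"dp":[0,0,0],"twist":0},{"fingers":1,"dp":[0,0,0],"twist":0}]'
```

```text
time: 17.12
tcp_pos: [0.5197, 0.0569, 0.0948]
tcp_rot: [[-0.205, 0.979, 0.001], [0.979, 0.205, -0.0], [-0.0, 0.001, -1.0]]
wrist_force: [-4.3, -1.9, 6.5]
finger_gap: 0.0101
grip_force: 58.6
```

```bash
python3 -m jog '[{"fingers":1,"dp":[0,0.0026,-0.0081],"twist":0},{"fingers":1,"dp":[0,0.0026,-0.0081],"twist":0},{"fingers":1,"dp":[0,0.0035,-0.0078],"twist":0},{"fingers":1,"dp":[0,0.0035,-0.0078],"twist":0},{"fingers":1,"dp":[0,0,0],"twist":0}]'
```

```text
time: 17.75
tcp_pos: [0.5309, 0.0593, 0.1263]
tcp_rot: [[-0.205, 0.979, -0.002], [0.979, 0.205, -0.001], [-0.0, -0.002, -1.0]]
wrist_force: [-10.2, -6.1, 0.9]
finger_gap: 0.01
grip_force: 58.7
```

```bash
python3 -m jog '[{"fingers":1,"dp":[0,0.0042,-0.0075],"twist":0},{"fingers":1,"dp":[0,0.0042,-0.0075],"twist":0},{"fingers":1,"dp":[0,0.005,-0.007],"twist":0},{"fingers":1,"dp":[0,0.005,-0.007],"twist":0},{"fingers":1,"dp":[0,0.0056,-0.0065],"twist":0},{"fingers":1,"dp":[0,0.0056,-0.0065],"twist":0},{"fingers":1,"dp":[0,0,0],"twist":0}]'
```

```text
time: 18.62
tcp_pos: [0.5592, 0.065, 0.1696]
tcp_rot: [[-0.205, 0.979, -0.003], [0.979, 0.205, -0.001], [-0.001, -0.004, -1.0]]
wrist_force: [-26.2, -8.7, 18.6]
finger_gap: 0.0101
grip_force: 59.2
```

```bash
python3 -m jog '[{"fingers":1,"dp":[0,-0.001,-0.001],"twist":0},{"fingers":1,"dp":[0,-0.001,-0.001],"twist":0},{"fingers":1,"dp":[0,0,0],"twist":0}]'
cat > lid.py <<'E'
from h import *
np.set_printoptions(precision=4,suppress=True)
a=np.radians(11.6); X=np.array([np.cos(a),np.sin(a)]);Y=np.array([-X[1],X[0]]);H=np.array([.6815,.0902])
s=observe(); print(s["tcp_pos"],s["wrist_force"],s["grip_force"])
rel=np.array([(s["tcp_pos"][:2]-H)@X, s["tcp_pos"][2]+.011-.06]); print("TCP angle",np.arctan2(rel[1],-rel[0])-np.arctan2(45,165),np.hypot(*rel))
for cam in ["wrist","scene","top"]:
    M=camera_params(cam); im,d=grab_frame(cam); cv2.imwrite(f"pics/lid_{cam}.png",im[:,:,::-1])
    for t in ["lid","pointer_tip"]:
        L=trace(cam,t)
        if not L: continue
        p=cloud(cam,L[0]["pixels"],d,M)
        x=(p[:,:2]-H)@X; y=(p[:,:2]-H)@Y; z=p[:,2]-.06
        if t=="lid":
            m=(x<-.02)&(x>-.17)&(abs(y)<.075)&(z>0)&(z<.2)
            q=np.c_[x,z][m]
            best=None; rng=np.random.default_rng(0)
            for _ in range(300):
                i,j=rng.choice(len(q),2); v=q[j]-q[i]; n=np.hypot(*v)
                if n<.03: continue
                e=abs((q-q[i])@np.array([-v[1],v[0]])/n)<.0025
                if best is None or e.sum()>best.sum(): best=e
            q=q[best]; 
        else:
            m=(x<-.03)&(x>-.125)&(y>.075)&(y<.1)&(z>.01); q=np.c_[x,z][m]
            r=np.hypot(*q.T); k=(r>.105)&(r<.125)
            if k.sum(): print(" tip",k.sum(),np.median(np.arctan2(q[k,1],-q[k,0])))
        if len(q)<10: continue
        vx,vy,x0,y0=cv2.fitLine(q.astype(np.float32),cv2.DIST_HUBER,0,.001,.001).ravel(); al=np.arctan(-vy/vx); print(cam,t,round(L[0]["score"],2),len(q),"angle",al,"offset",x0*np.sin(al)+y0*np.cos(al))
E
python3 lid.py
```

```text
time: 19.0
tcp_pos: [0.5586, 0.0649, 0.1696]
tcp_rot: [[-0.204, 0.979, 0.0], [0.979, 0.204, -0.0], [-0.0, 0.0, -1.0]]
wrist_force: [1.7, -4.7, -8.2]
finger_gap: 0.0097
grip_force: 59.1
[0.5586 0.0649 0.1696] [ 1.6773 -4.7193 -8.1641] 59.06475484371185
TCP angle 0.4992879863566684 0.1740345015816261
wrist lid 0.7 32196 angle 0.47680143 offset 0.0056795217
 tip 186 0.7326167168664846
wrist pointer_tip 0.86 495 angle 0.6930714 offset 0.004961334
scene lid 0.55 824 angle 0.47573143 offset 0.007647682
 tip 4 0.7425118270863007
scene pointer_tip 0.46 50 angle 0.7409359 offset 0.0009877793
top lid 0.57 651 angle 0.47822958 offset 0.006976776
```

```bash
python3 -m jog '[{"fingers":1,"dp":[0,0.0034,-0.0035],"twist":0},{"fingers":1,"dp":[0,0.0034,-0.0034],"twist":0},{"fingers":1,"dp":[0,0.0035,-0.0033],"twist":0},{"fingers":1,"dp":[0,0.0035,-0.0032],"twist":0},{"fingers":1,"dp":[0,0.0036,-0.0031],"twist":0},{"fingers":1,"dp":[0,0.0037,-0.003],"twist":0},{"fingers":1,"dp":[0,0.0037,-0.0028],"twist":0},{"fingers":1,"dp":[0,0.0038,-0.0027],"twist":0},{"fingers":1,"dp":[0,0,0],"twist":0},{"fingers":1,"dp":[0,0,0],"twist":0}]'; python3 lid.py
```

```text
time: 20.7
tcp_pos: [0.586, 0.0705, 0.1948]
tcp_rot: [[-0.204, 0.979, -0.002], [0.979, 0.204, -0.001], [-0.001, -0.002, -1.0]]
wrist_force: [-5.3, -7.6, -2.4]
finger_gap: 0.0096
grip_force: 58.8
[0.586  0.0705 0.1948] [-5.3398 -7.552  -2.3535] 58.80700349807739
TCP angle 0.7149198177643171 0.17538155377534947
wrist lid 0.81 27093 angle 0.69284123 offset 0.0056871846
 tip 160 0.7343819098236628
wrist pointer_tip 0.69 516 angle 0.69751906 offset 0.004703421
scene lid 0.92 506 angle 0.6881435 offset 0.0082398765
 tip 3 0.7447370624326846
scene pointer_tip 0.48 33 angle 0.7246462 offset 0.0020537376
top lid 0.75 510 angle 0.69555247 offset 0.007001795
```

```bash
python3 - <<'E'
import cv2,numpy as np
a=cv2.imread("pics/lid_scene.png")[170:270,200:330];b=cv2.imread("pics/lid_wrist.png")[0:330,150:560]
a=cv2.resize(a,(390,300),interpolation=2);b=cv2.resize(b,(373,300));cv2.imwrite("pics/c6.png",np.hstack([a,b]))
E
python3 -c "
from station import *;s=observe();print(s['joint_velocities'],s['qpos'])"
```

```text
[ 0.0013129  -0.00197842 -0.00076681  0.0008627  -0.00124799 -0.00179068] [ 5.80250412e-02  4.27530011e-01  1.45377020e+00 -9.46207163e-04
  1.26204609e+00 -1.47518038e-01]
```

View pics/c6.png

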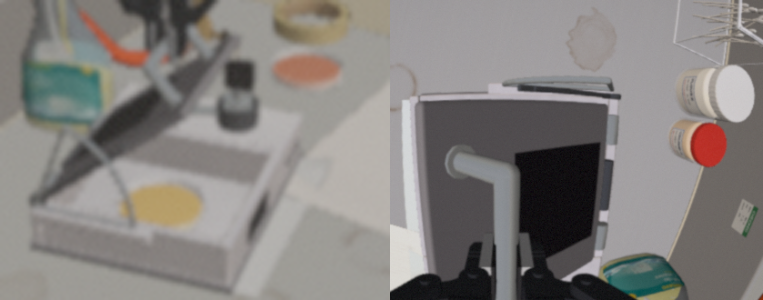

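```bash
python3 -m jog '[{"fingers":1,"dp":[0,0.0018,-0.0018],"twist":0},{"fingers":1,"dp":[0,0,0],"twist":0},{"fingers":1,"dp":[0,0,0],"twist":0},{"fingers":1,"dp":[0,0,0],"twist":0}]'; python3 lid.py && python3 -c "
from station import *;print(finish_job())"
```

```text
time: 21.65
tcp_pos: [0.5877, 0.0708, 0.196]
tcp_rot: [[-0.204, 0.979, -0.002], [0.979, 0.204, -0.001], [-0.001, -0.002, -1.0]]
wrist_force: [-2.4, -6.4, -6.0]
finger_gap: 0.0092
grip_force: 58.6
[0.5877 0.0708 0.196 ] [-2.3946 -6.3632 -5.9706] 58.64461541175842
TCP angle 0.727113398448495 0.17545964645348414
wrist lid 0.69 26769 angle 0.7059084 offset 0.005660977
 tip 162 0.7339399783172353
wrist pointer_tip 0.59 518 angle 0.6942291 offset 0.004799504
scene lid 0.72 514 angle 0.70313007 offset 0.0077090748
 tip 6 0.7439620134032698
scene pointer_tip 0.42 55 angle 0.7339168 offset 0.0014743656
top lid 0.61 501 angle 0.7093507 offset 0.0068306997
the job is handed in; nothing more can be done
None
```

I handed the job in at about 22 s. The key is fully home with the lock at its stop (about 1.25 rad), and the lid is held steady at about 0.71 rad; the pointer measures 0.69–0.74 rad, and the hand-in call returned no verdict.

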